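Lock the swivelling dapping block with its sliding bolt

TASK

The dapping block on its swivel stand has been left turned aside: turn it back until the keeper on its side faces the sliding bolt, then slide the bolt across until its tip is fully inside the keeper and you feel it bottom on the hidden leather stop. Press it home there gently but surely, with roughly 10 N for about half a second and never more than 20 N between bolt and block, then let go and leave it locked. Leave the finial, the cup and the anvil stake where they stand.

Things in the scene. Friction and masses are not known exactly. Their poses are not given: they have to be found in the camera images.
- stand: Grey steel base plate fixed to the bench, 310 x 110 x 12 mm. Origin on the bench under the swivel axis, z up. The bolt slides along its x axis: towards +x is towards the block, -x is where the bolt is drawn back; the plate runs from x = -262 to +48 mm. A rib 12 mm wide (x -257 to -72, top at z = 30 mm) carries the bolt; two staples 14 mm long centred at x = -79 and -128 mm, 32 mm wide and 52 mm high, guide it with about 1 mm play each side.
- dapping_block (a joint): Angle (rad) of the blackened steel dapping block about its upright swivel axis, which passes through the block's centre; positive = anticlockwise seen from above, 0 = keeper squarely facing the bolt. It starts 0.45 to 1.1 rad positive, turns from -0.3 to 1.3, and stays where left (friction 0.12 N m). The bolt's tapered tip can pull the block true over the last 0.08 rad or so.
- block_centre (a point): Centre of the dapping block, on the swivel axis: a square block 52 x 52 mm, 50 mm high (z 22 to 72 mm above the bench), bright round hollows on its top. Axes turn with the block: the keeper is on its -x face; its +y and -y faces are plain and free to be gripped, 52 mm apart.
- keeper_mouth (a point): Middle of the keeper's mouth, z 37 mm, 60 mm from the swivel axis; +x points into the bore. The keeper is a dark lug 34 mm long and wide, z 24 to 52 mm, on the block's -x face, with a bore 18 mm wide and high running on into the block. An unseen leather-faced stop lies inside, 18 to 40 mm behind the mouth, different every time. The leather gives 1 mm per 8 N and is sluggish: meet it at 10 mm/s or less.
- bolt_tip (a point): Front end of the loose sliding bolt, on its centre line (z 37 mm): a steel bar 14 x 14 mm, 162 mm long, 0.2 to 0.4 kg, with a 12 mm taper down to 5 mm across at the tip. +x is the way it slides into the keeper. It starts 8 to 26 mm short of where the facing keeper's mouth will be. Oiled: it slides on its rib with about 1 N of friction, 2 to 3 N if pressed down or skewed.
- bolt_grip (a point): Centre of the upright thumb piece at the bolt's tail, 150 mm behind the tip: 24 mm long along the bolt, 14 mm wide across it, 36 mm high (z 30 to 66 mm above the bench, so the centre is at 48 mm). Its two sides (along its y) are free to be gripped from above, down to 14 mm above the bench, over the bolt and the narrow rib.
- finial: Brass finial like an onion dome, 56 mm across, 98 mm high, standing loose; origin under its foot. Leave alone.
- cup: Copper lamp cup, 72 mm across, 55 mm high, standing loose; origin under its foot. Leave alone.
- anvil: Small cast-iron anvil stake, foot 70 x 70 mm, 88 mm high, horn along +x reaching 75 mm; origin under its foot. Leave alone.
There are look-alikes about, which are no part of the job. What is shaped like the part that bears bolt_tip but pink or purple is not meant.

How it is judged:
By the outcome, as a careful person would: the job done as asked, in the order asked, and still so for the second after the job is handed in, with the robot touching nothing.
It also fails if it takes over 58 s, if anything falls off the work surface, if the arm or the gripper's body presses on something with over 40 N, if the wrist force passes 120 N, or if a joint passes its speed limit or range.

ROBOT

A 6-joint arm with a two-finger parallel gripper is mounted at the origin on the work surface. World frame = base frame: x ahead of the robot, y to its left, z up, the work surface at z = 0. Lengths are in m, angles in rad, forces in N, time in s.
With the tool pointing down it reaches from about 0.35 to 0.775 m from the base axis. Payload 7.3 kg.
Tool frame: the origin (TCP) lies at the very end of the fingers, on their centre line; the grasp point (between the pads) lies 19 mm behind it; z points along the fingers, y is the line along which they close (so a half turn about z gives the same grasp; the last joint's range is limited). The gripper opens to 92 mm and grips with 3 to 60 N. Pads are 19 mm wide; open, the fingers measure 130 mm over their backs; the gripper's body (75 mm by 190 mm) begins 47 mm behind the grasp point.
Start: joints at [-1.337, 0.342, 1.524, -0, 1.275, -0.146], TCP at [0.195, -0.488, 0.227] pointing down, gripper open.
Joint ranges: [-2.53, 2.53], [-0.77, 2.02], [0.04, 2.7], [-1, 4.14], [0.28, 2.66], [-3.11, 3.11]. Speed limits (rad/s): [2.57, 2.57, 3.14, 3.14, 3.14, 3.14].

INTERFACE

Orientations are given as [roll, pitch, yaw] about the fixed x, y, z axes, in that order (R = Rz(yaw) Ry(pitch) Rx(roll)).
In Python, from cell import robot gives the robot as it stands.
- The arm moves only by the tool apply_moves, never from a script. Its argument "motion" is text: rows parted by semicolons, each of 7 numbers parted by spaces: the opening in per cent of the stroke, from 0 (shut) to 100 (fully open), then the shift along the tool's x, y, z in cm, then the turn, a rotation vector about the tool's x, y, z in rad. A call has 1 to 20 rows; each row shifts and turns the commanded pose from where the row before left it, along the tool's axes as they then stand; what a row does not reach is not made up. A row lasts 1/8 s, in which the tool goes at most 62.5 mm and 10.7 degrees, less where a joint would pass 70% of its speed; a pose out of reach is approached as far as the arm can. A call with a gripper value outside its range is refused whole. The fingers move at their own pace and stop on an object; "force" is the grip in N (left out, the last holds). Time passes only in rows, so rows that do not move let the fingers close. It gives the time, the measured TCP pose, the force, the opening and the grip force at its end, in the units of the state.
- robot.observe(): the state, without advancing time (a new reading comes with each control period).
- robot.read_camera(name): name is "scene" or "top" or "wrist"; returns a dict with "img" (384x512x3 uint8, red, green, blue), "fovy" (degrees; the focal length in pixels is half the picture's height over the tangent of half this angle, whatever the lens; pixels are square), "cx", "cy" (the principal point, pixels), "R" (3x3) and "t" (3): a world point X has camera coordinates R X + t; the wrist camera has in their place "hand_eye" (4x4, takes a point from camera to tool coordinates, whose origin is the TCP and whose axes are the flange's). Camera axes: x right, y down, z forward; pixel columns grow to the right and rows downward; lengths in m; the calibration is good to about 2 mm. A picture is of the moment at which its call begins: read the wrist's pose just before it. There is no depth.
- robot.hand_in(): hands the job in; it is judged then, once.
Trained networks look in a picture, given as the dict that the camera call returned (one of the last four; its "shot" number tells which), for a name from the list of things; names that differ only in an ending like _2 or _b are one class to them, and where a whole thing is asked for, a point or a joint stands for the part that bears it (a point fixed in the world has none). Each returns a list of dicts, best first, with "score" (0 to 1); they miss things now and then, are a little off and sometimes report something else, mostly with a low value. They report only what shows in the picture. A call takes as long as a camera call. They do not tell look-alikes from the thing itself.
- robot.search_frame(target, picture): "centre" ([x, y, z] in m, in world coordinates, good to about 4 mm: the middle of the surface that is visible of it).
- robot.trace(target, picture): "pixels" (384x512 bool, what is visible of it).
The state is a dict: "time": time; "qpos": joint angles; "qvel": joint speeds; "joint_efforts": joint torques, N m; "tool_pos": TCP position; "tool_rot": TCP orientation; "contact_force": force on the tool from outside, world axes, zero at the start; "torque": the same for the moment, N m; "opening": finger opening in m; "grip_force": force on a finger pad.
Only numpy, scipy, OpenCV 4.12 (cv2) and the standard library are available. Lean on these libraries where they do the work, as an engineer would, in place of code of your own. Each camera call takes 0.05 s, during which the arm holds its last target. There are 200 camera calls.

## Working session

There is one attempt and no reset: what is moved stays moved. The work goes in short steps, Python scripts to look and compute and a tool call to move; the robot and the scene stay as the last step left them, time stands still between calls to the robot, and variables do not carry over. Pictures are saved under pics/ and viewed, at most 10 in all, crops included, and the job is handed in when it is done.

Besides the shell and the picture viewer there is one more tool, called after ">>>" in YAML: its name, and indented under it one key for each argument. apply_moves: Moves the arm, as the interface text tells. Its arguments: {"type":"object","properties":{"motion":{"type":"string"},"force":{"type":"number"}},"required":["motion"]}

```bash
mkdir -p pics; ls
cat > h.py <<'E'
import numpy as np, cv2
from cell import robot
def K(p):
    f=p["img"].shape[0]/2/np.tan(np.radians(p["fovy"])/2); return f,p["cx"],p["cy"]
def ray(p,u,v,z,R=None,t=None):
    f,cx,cy=K(p); R=np.array(p["R"]) if R is None else R; t=np.array(p["t"]) if t is None else t
    o=-R.T@t; d=R.T@np.array([(u-cx)/f,(v-cy)/f,1]); return o+d*(z-o[2])/d[2]
def proj(p,X,R=None,t=None):
    f,cx,cy=K(p); R=np.array(p["R"]) if R is None else R; t=np.array(p["t"]) if t is None else t
    c=R@np.array(X)+t; return c[0]/c[2]*f+cx,c[1]/c[2]*f+cy
def save(n,img): cv2.imwrite("pics/"+n,cv2.cvtColor(img,cv2.COLOR_RGB2BGR))
E
python3 - <<'E'
from h import *
for n in("scene","top"):
    p=robot.read_camera(n); save(n+"1.png",p["img"])
    for g in("stand","dapping_block","keeper_mouth","bolt_tip","bolt_grip","finial","cup","anvil"):
        r=robot.search_frame(g,p)
        print(n,g,[(round(d["score"],2),np.round(d["centre"],3).tolist(),np.round(proj(p,d["centre"])).tolist()) for d in r[:3]])
print(robot.observe())
E
```

```text
pics
scene stand [(0.66, [0.556, -0.067, 0.011], [237.0, 202.0])]
scene dapping_block [(0.66, [0.55, 0.012, 0.055], [267.0, 180.0])]
scene keeper_mouth [(0.6, [0.55, 0.01, 0.059], [267.0, 178.0])]
scene bolt_tip [(0.85, [0.347, -0.069, 0.014], [217.0, 159.0]), (0.78, [0.544, -0.156, 0.047], [198.0, 193.0]), (0.77, [0.719, 0.103, 0.014], [330.0, 228.0])]
scene bolt_grip [(0.97, [0.54, -0.163, 0.047], [195.0, 193.0]), (0.93, [0.739, -0.124, 0.015], [234.0, 255.0]), (0.89, [0.725, 0.099, 0.017], [330.0, 228.0])]
scene finial [(0.97, [0.638, 0.315, 0.053], [396.0, 178.0])]
scene cup [(0.71, [0.581, -0.363, 0.035], [108.0, 223.0])]
scene anvil [(0.58, [0.438, -0.312, 0.027], [129.0, 187.0])]
top stand [(0.68, [0.529, -0.077, 0.017], [272.0, 232.0]), (0.61, [0.528, 0.016, 0.07], [238.0, 227.0])]
top dapping_block [(0.56, [0.527, 0.013, 0.074], [239.0, 227.0])]
top keeper_mouth [(0.83, [0.529, 0.014, 0.07], [239.0, 227.0])]
top bolt_tip [(0.83, [0.718, 0.104, 0.013], [214.0, 162.0]), (0.75, [0.738, -0.117, 0.018], [292.0, 160.0]), (0.64, [0.541, -0.146, 0.049], [299.0, 228.0])]
top bolt_gri
[... 322 characters left out ...]
time': 0.9, 'qpos': array([-1.33698255e+00,  3.41953718e-01,  1.52411784e+00,  1.62006148e-05,
        1.27540555e+00, -1.45997837e-01]), 'qvel': array([ 9.20734633e-04, -5.37293394e-04, -8.11201346e-05, -2.05652878e-04,
       -2.51269427e-04, -4.40420896e-04]), 'joint_efforts': array([-1.16289793e-03, -4.31122899e+01, -2.44481903e+01,  7.19001540e-02,
        4.81829513e-02, -2.57023731e-05]), 'tool_pos': array([ 0.19466995, -0.48758432,  0.22675831]), 'tool_rot': array([3.14147608e+00, 1.47484418e-06, 3.79806898e-01]), 'contact_force': array([ 0.63004335,  0.30115188, -0.35156443]), 'torque': array([-0.03324424,  0.0186171 , -0.01106614]), 'grip_force': 0.0, 'opening': 0.0921360913476018}
```

Run:
```python
import cv2
a=cv2.imread("pics/top1.png");b=cv2.imread("pics/scene1.png")
cv2.imwrite("pics/topc.png",cv2.resize(a[140:320,190:390],(800,720)[:2] if 0 else (660,594),interpolation=cv2.INTER_CUBIC))
cv2.imwrite("pics/scc.png",cv2.resize(b[110:290,80:420],(800,424),interpolation=cv2.INTER_CUBIC))
```

```text
(no output)
```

View pics/topc.png

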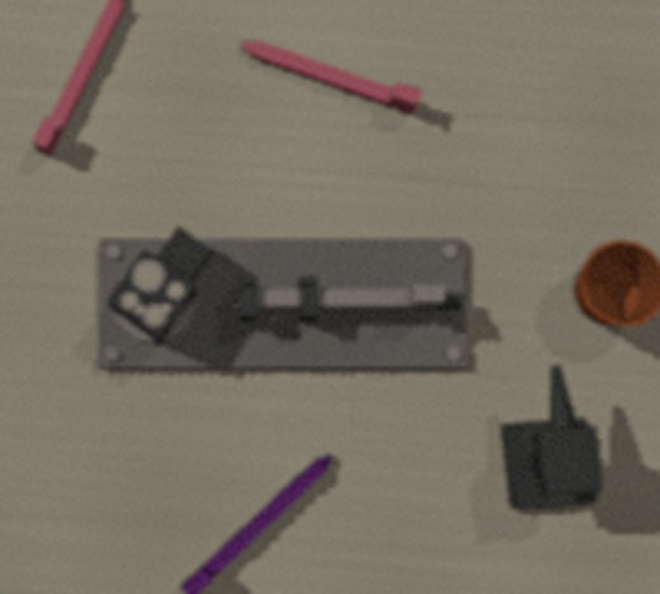

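View pics/scc.png

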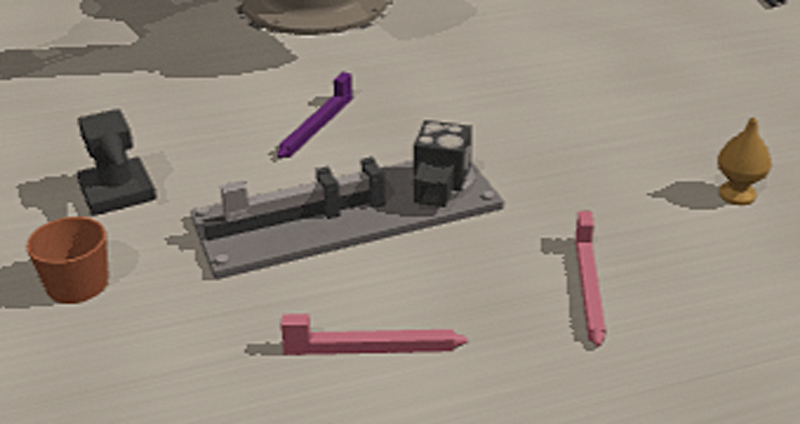

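The pictures show the grey bolt, with its thumb piece at about (320,229) in the top view. It sits on the stand and is the one meant. The look-alikes are two pink bolts at about (214,162) and (293,163) and a purple one at about (268,298), all lying on the bench. The block is at about (238,229), with its keeper turned up and to the right, so its angle is positive.

Run:
```python
from h import *
p=robot.read_camera("top")
W=lambda u,v,z: ray(p,190+(u+.5)/3.3-.5,140+(v+.5)/3.3-.5,z)
for n,u,v,z in [("c1",98,240,.012),("c2",466,240,.012),("c3",473,370,.012),("c4",98,370,.012),("b1",150,250,.072),("b2",208,290,.072),("b3",160,342,.072),("b4",108,300,.072),("k",180,228,.052),("k2",213,250,.052),("thumb",430,293,.066),("s1",114,252,.012),("s2",451,252,.012),("s3",453,356,.012),("s4",112,354,.012)]:
    print(n,np.round(W(u,v,z),4))
m=robot.trace("stand",p)[0]["pixels"]
c=max(cv2.findContours(m.astype(np.uint8),0,2)[0],key=cv2.contourArea)
r=cv2.boxPoints(cv2.minAreaRect(c)); print([np.round(ray(p,*q,.012),4)[:2].tolist() for q in r], m.sum())
p["img"][m]=0
```

```text
c1 [0.5731 0.0756 0.012 ]
c2 [ 0.5977 -0.2359  0.012 ]
c3 [ 0.4883 -0.2464  0.012 ]
c4 [0.4636 0.0651 0.012 ]
b1 [0.5582 0.0271 0.072 ]
b2 [ 0.5295 -0.0221  0.072 ]
b3 [0.4849 0.0126 0.072 ]
b4 [0.5151 0.057  0.072 ]
k [0.5817 0.0053 0.052 ]
k2 [ 0.5655 -0.0232  0.052 ]
thumb [ 0.542  -0.2003  0.066 ]
s1 [0.5639 0.0611 0.012 ]
s2 [ 0.5864 -0.2237  0.012 ]
s3 [ 0.4986 -0.2293  0.012 ]
s4 [0.4778 0.0547 0.012 ]
[[0.5827, 0.0775], [0.6071, -0.233], [0.487, -0.2383], [0.4629, 0.066]] 4259
```

>>> apply_moves:
  motion: "100 2.1 -1.5 0 0 0 0;100 4.1 -2.92 0 0 0 0;100 4.1 -2.92 0 0 0 0;100 4.1 -2.92 0 0 0 0;100 4.1 -2.92 0 0 0 0;100 4.1 -2.92 0 0 0 0;100 4.1 -2.92 0 0 0 0;100 4.1 -2.92 0 0 0 0;100 4.1 -2.92 0 0 0 0;100 4.1 -2.92 0 0 0 0;100 4.1 -2.92 0 0 0 0;100 4.1 -2.92 0 0 0 0;100 2.0 -1.42 0 0 0 0"

```text
time: 2.62
tool_pos: [0.5226, 0.0225, 0.2266]
tool_rot: [-3.142, -0.0, 0.382]
contact_force: [-0.3, -0.6, 0.8]
opening: 0.0919
grip_force: 0.0
```

>>> apply_moves:
  motion: "100 0 0 0 0 0 -0.1;100 0 0 0 0 0 -0.18;100 0 0 0 0 0 -0.18;100 0 0 0 0 0 -0.18;100 0 0 0 0 0 -0.18;100 0 0 0 0 0 -0.18;100 0 0 0 0 0 -0.18;100 0 0 0 0 0 -0.18;100 0 0 0 0 0 -0.18;100 0 0 0 0 0 -0.18;100 0 0 0 0 0 -0.18;100 0 0 0 0 0 -0.18;100 0 0 0 0 0 -0.16;100 0 0 0 0 0 0;100 0 0 0 0 0 0"

```text
time: 4.5
tool_pos: [0.5217, 0.0202, 0.2267]
tool_rot: [-3.142, 0.0, 2.617]
contact_force: [0.8, -0.5, 0.1]
opening: 0.0916
grip_force: 0.0
```

```bash
cat >> h.py <<'E'
from scipy.spatial.transform import Rotation as Ro
def wrist():
    s=robot.observe(); p=robot.read_camera("wrist")
    T=np.eye(4);T[:3,:3]=Ro.from_euler("xyz",s["tool_rot"]).as_matrix();T[:3,3]=s["tool_pos"]
    Ti=np.linalg.inv(T@np.array(p["hand_eye"])); p["R"]=Ti[:3,:3];p["t"]=Ti[:3,3]; return s,p
E
python3 - <<'E'
from h import *
s,p=wrist(); print(s["time"],s["tool_pos"],s["tool_rot"],s["qpos"])
save("w1.png",p["img"]); np.savez("w1.npz",**{k:np.array(v) for k,v in p.items()})
print(proj(p,[.522,.02,.072]))
E
```

```text
4.5 [0.52170862 0.02022808 0.2267195 ] [-3.14157480e+00  8.17268045e-05  2.61666088e+00] [-1.08075493e-01  3.36694269e-01  1.53202431e+00 -5.16961464e-05
  1.27280657e+00 -1.15392487e+00]
(np.float64(254.52217760924282), np.float64(177.58236163589484))
```

View pics/w1.png

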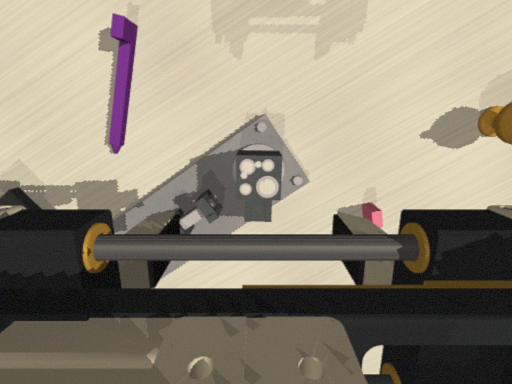

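The wrist view shows the block square to the gripper. Its top face runs from about (237,158) to (282,200), with the keeper pointing down to (257,212).

Run:
```python
from h import *
d=dict(np.load("w1.npz"));im=d["img"]
save("w1c.png",cv2.resize(im[105:240,170:320],(660,594),interpolation=cv2.INTER_CUBIC))
```

```text
(no output)
```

View pics/w1c.png

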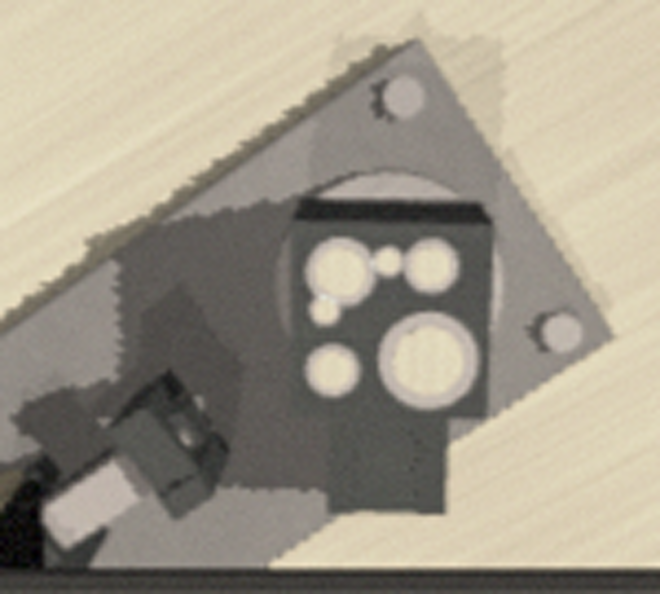

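Run:
```python
from h import *
d=dict(np.load("w1.npz"));d["fovy"]=float(d["fovy"])
W=lambda u,v,z: ray(d,170+(u+.5)/4.4-.5,105+(v+.5)/4.4-.5,z)
P=np.array([W(296,222,.072),W(491,222,.072),W(489,418,.072),W(292,416,.072)])
c=P.mean(0);print(P.round(4),c.round(4))
e=P[3]+P[2]-P[0]-P[1];print("keeper dir",np.degrees(np.arctan2(e[1],e[0])))
e=P[3]-P[2]+P[0]-P[1];print("y dir",np.degrees(np.arctan2(e[1],e[0])))
k=(W(330,513,.052)+W(447,514,.052))/2-c;print(k,np.degrees(np.arctan2(k[1],k[0])))
a,b,q=W(418,38,.012),W(612,338,.012),W(0,330,.012)
for n,e in(("edge+x",b-a),("long",q-a)):print(n,e.round(4),np.degrees(np.arctan2(e[1],e[0])),np.linalg.norm(e))
m=(a+b)/2; print("edge mid",m)
print("bolts",W(404,97,.014),W(561,332,.014))
```

```text
[[ 0.4899  0.0159  0.072 ]
 [ 0.5147  0.0587  0.072 ]
 [ 0.5599  0.0332  0.072 ]
 [ 0.5334 -0.0115  0.072 ]] [0.5245 0.0241 0.072 ]
keeper dir -30.79597987925486
y dir -120.41033817744427
[ 0.05213981 -0.03092391 -0.02      ] -30.67200903669342
edge+x [0.1082 0.0076 0.    ] 4.004367327655474 0.10848797633759209
long [ 0.0111 -0.155   0.    ] -85.92152868663158 0.15538661731909453
edge mid [0.52063742 0.07076858 0.012     ]
bolts [0.47900906 0.05507344 0.014     ] [0.56459888 0.06173979 0.014     ]
```

>>> apply_moves:
  motion: "100 0 0.3 2 0 0 0;100 0 0 4 0 0 0;100 0 0 4 0 0 0;100 0 0 4 0 0 0;100 0 0 2.7 0 0 0;100 0 0 2 0 0 0;100 0 0 0 0 0 0"

```text
time: 5.42
tool_pos: [0.5222, 0.0229, 0.0385]
tool_rot: [-3.14, -0.003, 2.618]
contact_force: [-0.4, 0.0, 0.5]
opening: 0.092
grip_force: 0.0
```

>>> apply_moves:
  motion: "60 0 0 0 0 0 0;60 0 0 0 0 0 0;54 0 0 0 0 0 0;50 0 0 0 0 0 0;50 0 0 0 0 0 0;50 0 0 0 0 0 0;50 0 0 0 0 0 0;50 0 0 0 0 0 0"
  force: 15

```text
time: 6.42
tool_pos: [0.5233, 0.0228, 0.04]
tool_rot: [3.141, 0.0, 2.62]
contact_force: [-1.0, 0.5, 5.1]
opening: 0.0518
grip_force: 14.9
```

>>> apply_moves:
  motion: "50 0 0 0 0 0 0.06;50 0 0 0 0 0 0.1;50 0 0 0 0 0 0.1;50 0 0 0 0 0 0.1"
  force: 25

```text
time: 6.92
tool_pos: [0.5238, 0.0233, 0.04]
tool_rot: [3.14, 0.001, 2.257]
contact_force: [2.0, 4.0, 3.0]
opening: 0.052
grip_force: 24.9
```

>>> apply_moves:
  motion: "50 0 0 0 0 0 0.1;50 0 0 0 0 0 0.1;50 0 0 0 0 0 0.1;50 0 0 0 0 0 0.1;50 0 0 0 0 0 0.1;50 0 0 0 0 0 0.076;50 0 0 0 0 0 0.04;50 0 0 0 0 0 0;50 0 0 0 0 0 0;50 0 0 0 0 0 0"

```text
time: 8.18
tool_pos: [0.5248, 0.0237, 0.0399]
tool_rot: [3.138, -0.001, 1.643]
contact_force: [5.1, 5.3, -0.3]
opening: 0.052
grip_force: 25.0
```

>>> apply_moves:
  motion: "75 0 0 0 0 0 0;95 0 0 0 0 0 0;100 0 0 0 0 0 0;100 0 0 0 0 0 0;100 0 0 -2 0 0 0;100 0 0 -4 0 0 0;100 0 0 -4 0 0 0;100 0 0 -4 0 0 0;100 -2.3 0 -2 0 0 0;100 -4 0 0 0 0 0;100 -4 0 0 0 0 0;100 -4 0 0 0 0 0;100 -4 0 0 0 0 0;100 -4 0 0 0 0 0;100 0 0 0 0 0 0;100 0 0 0 0 0 0"

```text
time: 10.18
tool_pos: [0.5392, -0.1992, 0.1995]
tool_rot: [-3.141, -0.001, 1.643]
contact_force: [1.2, -0.5, 0.1]
opening: 0.092
grip_force: 0.0
```

Run:
```python
from h import *
s,p=wrist(); print(s["time"],s["tool_pos"],s["tool_rot"])
np.savez("w2.npz",**{k:np.array(v) for k,v in p.items()})
for g in("bolt_grip","bolt_tip","keeper_mouth"):
    print(g,[(round(d["score"],2),np.round(d["centre"],3).tolist(),np.round(proj(p,d["centre"])).tolist()) for d in robot.search_frame(g,p)[:3]])
print(proj(p,[.541,-.197,.066]))
save("w2.png",p["img"])
```

```text
10.175 [ 0.53915482 -0.1991511   0.19947022] [-3.14103511e+00 -6.80017389e-04  1.64337850e+00]
bolt_grip [(0.74, [0.541, -0.144, 0.046], [261.0, 129.0]), (0.57, [0.345, -0.076, 0.011], [94.0, 54.0])]
bolt_tip [(0.96, [0.535, -0.138, 0.043], [256.0, 123.0]), (0.86, [0.346, -0.07, 0.016], [92.0, 47.0]), (0.64, [0.733, -0.117, 0.015], [425.0, 117.0])]
keeper_mouth [(0.91, [0.527, -0.033, 0.052], [256.0, 11.0]), (0.38, [0.541, -0.144, 0.046], [261.0, 129.0])]
(np.float64(257.92831627257203), np.float64(180.25415378953468))
```

View pics/w2.png

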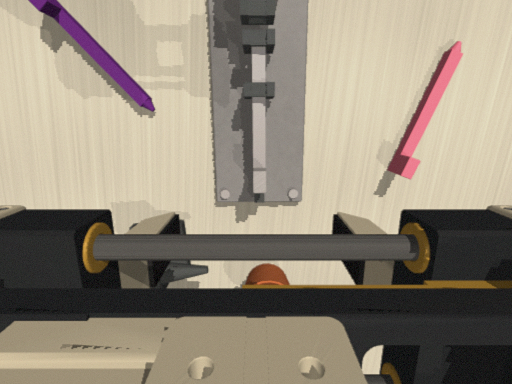

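The view shows the bolt running up the image, with its thumb piece at about (260,181). The keeper at the top, about (258,10), now faces it.

Run:
```python
from h import *
im=np.load("w2.npz")["img"]
save("w2c.png",cv2.resize(im[0:210,205:315],None,fx=2.85,fy=2.85,interpolation=cv2.INTER_CUBIC))
```

```text
(no output)
```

View pics/w2c.png

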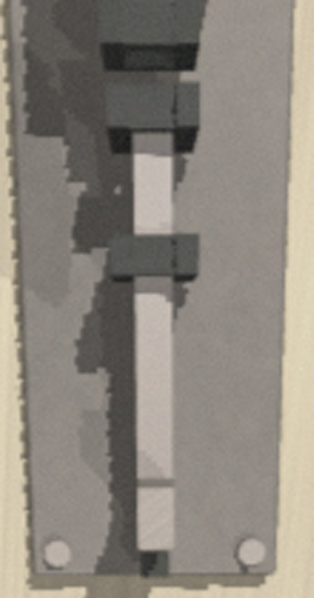

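Run:
```python
from h import *
d=dict(np.load("w2.npz"));d["fovy"]=float(d["fovy"])
W=lambda u,v,z: ray(d,205+(u+.5)/2.85-.5,(v+.5)/2.85-.5,z)
ang=lambda e:np.degrees(np.arctan2(e[1],e[0]))
a,b,c,e=W(137,488,.066),W(174,488,.066),W(174,549,.066),W(137,549,.066)
print("thumb",((a+b+c+e)/4).round(4),np.linalg.norm(a-b),np.linalg.norm(b-c))
l=(W(133,155,.044)+W(172,155,.044))/2;m=(W(136,470,.044)+W(174,470,.044))/2;print("bolt",l.round(4),m.round(4),ang(l-m))
k1,k2=W(103,44,.052),W(199,43,.052);print("keeper",((k1+k2)/2).round(4),ang(k2-k1),np.linalg.norm(k2-k1))
p1,p2=W(35,574,.012),W(275,572,.012);print("plate end",((p1+p2)/2).round(4),ang(p2-p1),np.linalg.norm(p1-p2))
s1,s2=W(108,127,.052),W(198,127,.052);print("staple",((s1+s2)/2).round(4),np.linalg.norm(s1-s2))
```

```text
thumb [ 0.5425 -0.1985  0.066 ] 0.013700134654729907 0.023387402501139565
bolt [ 0.5319 -0.0693  0.044 ] [ 0.5415 -0.1837  0.044 ] 94.76230314247272
keeper [ 0.5289 -0.036   0.052 ] 4.6859056696498715 0.03274347648117747
plate end [ 0.5458 -0.2358  0.012 ] 4.640449308402191 0.10821799731699915
staple [ 0.5315 -0.0619  0.052 ] 0.031411159401618594
```

>>> apply_moves:
  motion: "45 0.05 0.33 2 0 0 -0.009;45 0 0 4 0 0 0;45 0 0 4 0 0 0;45 0 0 3.5 0 0 0;45 0 0 2.2 0 0 0;45 0 0 1 0 0 0;45 0 0 0 0 0 0;45 0 0 0 0 0 0"

```text
time: 11.38
tool_pos: [0.5435, -0.199, 0.0338]
tool_rot: [3.14, 0.001, 1.653]
contact_force: [0.2, -0.4, 0.7]
opening: 0.0412
grip_force: 0.0
```

>>> apply_moves:
  motion: "25 0 0 0 0 0 0;20 0 0 0 0 0 0;15 0 0 0 0 0 0;12 0 0 0 0 0 0;10 0 0 0 0 0 0;10 0 0 0 0 0 0;10 0 0 0 0 0 0;10 0 0 0 0 0 0"
  force: 10

```text
time: 12.38
tool_pos: [0.5428, -0.1989, 0.0329]
tool_rot: [3.141, 0.0, 1.653]
contact_force: [-0.8, -0.4, 3.6]
opening: 0.0141
grip_force: 10.0
```

>>> apply_moves:
  motion: "10 0 0 0 0 0 0;10 0 0 0 0 0 0;10 0.12 0 0 0 0 0;10 0.12 0 0 0 0 0;10 0.12 0 0 0 0 0;10 0.12 0 0 0 0 0;10 0.12 0 0 0 0 0;10 0.12 0 0 0 0 0;10 0.12 0 0 0 0 0;10 0.12 0 0 0 0 0"
  force: 25

```text
time: 13.62
tool_pos: [0.5421, -0.1893, 0.0329]
tool_rot: [3.141, 0.0, 1.653]
contact_force: [0.2, -2.1, 5.1]
opening: 0.0137
grip_force: 25.0
```

>>> apply_moves:
  motion: "10 0.12 0 0 0 0 0;10 0.12 0 0 0 0 0;10 0.12 0 0 0 0 0;10 0.12 0 0 0 0 0"

```text
time: 14.12
tool_pos: [0.5417, -0.1845, 0.0329]
tool_rot: [3.141, 0.0, 1.653]
contact_force: [0.0, -1.1, 5.2]
opening: 0.0139
grip_force: 25.0
```

>>> apply_moves:
  motion: "10 0.12 0 0 0 0 0;10 0.12 0 0 0 0 0;10 0.12 0 0 0 0 0;10 0.12 0 0 0 0 0"

```text
time: 14.62
tool_pos: [0.5413, -0.1798, 0.0329]
tool_rot: [3.141, 0.0, 1.653]
contact_force: [0.4, -1.6, 4.5]
opening: 0.014
grip_force: 25.0
```

>>> apply_moves:
  motion: "10 0.12 0 0 0 0 0;10 0.12 0 0 0 0 0;10 0.12 0 0 0 0 0;10 0.12 0 0 0 0 0"

```text
time: 15.12
tool_pos: [0.5409, -0.175, 0.0329]
tool_rot: [3.141, 0.0, 1.653]
contact_force: [0.1, -1.9, 5.0]
opening: 0.0141
grip_force: 25.0
```

>>> apply_moves:
  motion: "10 0.1 0 0 0 0 0;10 0.1 0 0 0 0 0;10 0.1 0 0 0 0 0"

```text
time: 15.5
tool_pos: [0.5407, -0.172, 0.0329]
tool_rot: [3.141, 0.0, 1.653]
contact_force: [-0.7, -1.7, 5.6]
opening: 0.014
grip_force: 25.0
```

>>> apply_moves:
  motion: "10 0.1 0 0 0 0 0;10 0.1 0 0 0 0 0"

```text
time: 15.75
tool_pos: [0.5405, -0.17, 0.0329]
tool_rot: [3.141, 0.0, 1.653]
contact_force: [0.3, -1.4, 5.3]
opening: 0.014
grip_force: 25.0
```

>>> apply_moves:
  motion: "10 0.04 0 0 0 0 0;10 0.04 0 0 0 0 0;10 0.04 0 0 0 0 0;10 0.04 0 0 0 0 0"

```text
time: 16.25
tool_pos: [0.5404, -0.1684, 0.0329]
tool_rot: [3.141, 0.0, 1.653]
contact_force: [-0.2, -1.1, 5.8]
opening: 0.014
grip_force: 25.0
```

>>> apply_moves:
  motion: "10 0.04 0 0 0 0 0;10 0.04 0 0 0 0 0;10 0.04 0 0 0 0 0;10 0.04 0 0 0 0 0"

```text
time: 16.75
tool_pos: [0.5402, -0.1668, 0.0329]
tool_rot: [3.141, 0.0, 1.653]
contact_force: [0.1, -0.9, 5.1]
opening: 0.0144
grip_force: 25.0
```

>>> apply_moves:
  motion: "10 0.04 0 0 0 0 0;10 0.04 0 0 0 0 0;10 0.04 0 0 0 0 0;10 0.04 0 0 0 0 0"

```text
time: 17.25
tool_pos: [0.5401, -0.1652, 0.0329]
tool_rot: [3.141, 0.0, 1.653]
contact_force: [0.1, -1.4, 5.1]
opening: 0.0137
grip_force: 25.0
```

>>> apply_moves:
  motion: "10 0.04 0 0 0 0 0;10 0.04 0 0 0 0 0;10 0.04 0 0 0 0 0;10 0.04 0 0 0 0 0"

```text
time: 17.75
tool_pos: [0.54, -0.1636, 0.0329]
tool_rot: [3.141, 0.0, 1.653]
contact_force: [-0.2, -1.5, 6.1]
opening: 0.0138
grip_force: 25.0
```

>>> apply_moves:
  motion: "10 0.04 0 0 0 0 0;10 0.04 0 0 0 0 0;10 0.04 0 0 0 0 0;10 0.04 0 0 0 0 0"

```text
time: 18.25
tool_pos: [0.5399, -0.162, 0.0329]
tool_rot: [3.141, 0.0, 1.653]
contact_force: [0.5, -1.2, 4.4]
opening: 0.014
grip_force: 25.0
```

>>> apply_moves:
  motion: "10 0.04 0 0 0 0 0;10 0.04 0 0 0 0 0;10 0.04 0 0 0 0 0;10 0.04 0 0 0 0 0"

```text
time: 18.75
tool_pos: [0.5399, -0.1611, 0.0329]
tool_rot: [3.141, 0.001, 1.653]
contact_force: [0.6, -6.4, 4.7]
opening: 0.0142
grip_force: 25.0
```

>>> apply_moves:
  motion: "10 0.04 0 0 0 0 0;10 0.02 0 0 0 0 0"

```text
time: 19.0
tool_pos: [0.5399, -0.1608, 0.0329]
tool_rot: [3.141, 0.002, 1.653]
contact_force: [0.6, -7.3, 3.7]
opening: 0.0142
grip_force: 25.0
```

>>> apply_moves:
  motion: "10 0.04 0 0 0 0 0;10 0.02 0 0 0 0 0"

```text
time: 19.25
tool_pos: [0.5399, -0.1606, 0.0329]
tool_rot: [3.141, 0.002, 1.653]
contact_force: [0.9, -8.7, 2.9]
opening: 0.014
grip_force: 25.0
```

>>> apply_moves:
  motion: "10 0.04 0 0 0 0 0;10 0.04 0 0 0 0 0"

```text
time: 19.5
tool_pos: [0.54, -0.1602, 0.0329]
tool_rot: [3.14, 0.003, 1.653]
contact_force: [0.4, -11.2, 2.6]
opening: 0.0138
grip_force: 25.0
```

>>> apply_moves:
  motion: "10 0.02 0 0 0 0 0;10 0 0 0 0 0 0"

```text
time: 19.75
tool_pos: [0.5399, -0.1601, 0.0329]
tool_rot: [3.14, 0.003, 1.653]
contact_force: [0.9, -10.4, 2.7]
opening: 0.0138
grip_force: 25.0
```

>>> apply_moves:
  motion: "10 0.03 0 0 0 0 0;10 0.01 0 0 0 0 0;10 0 0 0 0 0 0;10 0 0 0 0 0 0;10 0 0 0 0 0 0;10 0 0 0 0 0 0"

```text
time: 20.5
tool_pos: [0.54, -0.16, 0.0329]
tool_rot: [3.14, 0.003, 1.653]
contact_force: [0.4, -11.9, 2.8]
opening: 0.0139
grip_force: 25.0
```

>>> apply_moves:
  motion: "10 -0.04 0 0 0 0 0;10 -0.04 0 0 0 0 0;10 -0.03 0 0 0 0 0;10 0 0 0 0 0 0"

```text
time: 21.0
tool_pos: [0.5399, -0.1603, 0.0329]
tool_rot: [3.141, 0.002, 1.653]
contact_force: [0.5, -8.1, 3.7]
opening: 0.0139
grip_force: 25.0
```

>>> apply_moves:
  motion: "25 0 0 0 0 0 0;40 0 0 0 0 0 0;45 0 0 0 0 0 0;45 0 0 0 0 0 0;45 0 0 -1 0 0 0;45 0 0 -3 0 0 0;45 0 0 -4 0 0 0;45 0 0 -4 0 0 0;45 -3 0 -4 0 0 0;45 -3 0 0 0 0 0;45 0 0 0 0 0 0;45 0 0 0 0 0 0"

```text
time: 22.5
tool_pos: [0.5439, -0.218, 0.1926]
tool_rot: [-3.141, -0.001, 1.653]
contact_force: [0.0, 0.8, -0.4]
opening: 0.0414
grip_force: 0.0
```

Run:
```python
from h import *
s,p=wrist(); print(s["time"],s["tool_pos"])
print(proj(p,[.54,-.161,.066]),proj(p,[.529,-.036,.052]))
save("w3.png",cv2.resize(p["img"][0:210,205:315],None,fx=2.85,fy=2.85,interpolation=cv2.INTER_CUBIC))
```

```text
22.5 [ 0.54394037 -0.21800483  0.19259937]
(np.float64(256.79973273313817), np.float64(127.55003876062142)) (np.float64(256.0311885390859), np.float64(-10.645996039927496))
```

View pics/w3.png

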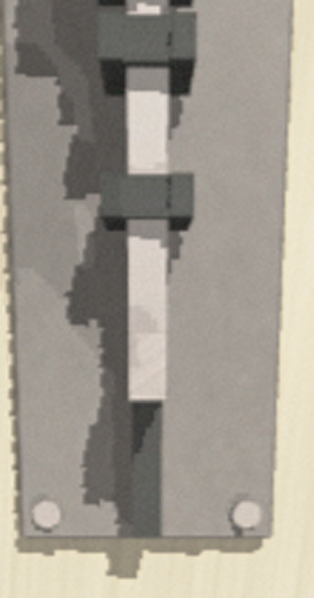

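The close-up shows the thumb piece at about (257,129), roughly where I released it, and the bolt running through both staples towards the keeper. Handing in.

```bash
python3 -c "
from cell import robot
print(robot.hand_in())"
```

```text
the job is handed in; nothing more can be done
None
```

The block is turned back to face the bolt, and the bolt is seated on the leather stop about 25 mm inside the keeper; I pressed it at about 10 N for over half a second, released it and handed the job in at about 22.5 s.

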